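# Change the dicing insert of a vegetable chopper

## Task

Change the chopper over to coarse dicing: lift the fine insert (grey frame) out of it and lay it flat on the chopping board, seat the coarse insert (green frame) fully home in the chopper's recess, its cut corners to the front like the recess, and close the lid completely. Leave the lemon, the garlic and the spice jar behind the chopper where they are.

Things in the scene. Friction and masses are not known exactly. Their poses are not given: they have to be found in the camera images.
- chopper: white vegetable chopper on a clear tub, 210 (x) x 100 (y) x 75 mm high without its lid; stands fast on the worktop. Origin at the centre of its underside, x from its front (facing the robot) to its hinge end. Both long walls of the recess are cut away to the outside for 48 mm at the recess's middle, down to 18 mm below the ledge: room for fingers on the insert's long sides.
- chopper_seat (a point): centre of the insert's recess, on the ledge that carries the insert, 63 mm above the chopper's underside, 30 mm ahead (-x) of its centre, 12 mm below its rim; axes as the chopper's. The recess has the insert's outline with 1.5 mm play a side and a 3 mm lead-in bevel; its two front (-x) corners are blocked at 45 degrees: an insert fits one way round only.
- lid_hinge (a point): middle of the lid's hinge axis, 120 mm behind (+x) the seat and 75 mm above the chopper's underside (level with the rim); the axis runs along the chopper's y.
- chopper_lid (a joint): angle of the white lid: 0 shut (level), 1.57 upright, 2.05 furthest back; starts open. Stiff hinge (0.3 N m): it stays where it is left and must be pushed right to its stop at 0. Plate 198 mm long from axis to front edge, 100 mm wide; shut, its outer (top) face is 14 mm above the axis, with a 2 mm raised green pad 42 to 128 mm from the axis. Pusher pegs on its inner side enter the insert's cells.
- lid_front (a point): point on the middle of the lid's outer face, 175 mm from the hinge axis, near its front edge; its z axis is the face's outward normal.
- insert_fine: dicing insert with grey plastic frame and a fine steel grid (24 cells), 96 (x) x 64 (y) x 12 mm; the two corners at its -x end are cut off at 45 degrees (12 mm). Origin at the centre of its underside. Starts seated in the chopper. 90 g. Grip it across its 64 mm width at its middle.
- insert_coarse: dicing insert with green plastic frame and a coarse steel grid (6 cells), same outline and size: 96 (x) x 64 (y) x 12 mm, two corners cut at its -x end, origin at the centre of its underside. Starts lying on the board. 90 g.
- board: beech chopping board, 300 (x) x 411 (y) x 22 mm, lies fast on the worktop; origin at the centre of its underside.
- lemon: yellow lemon, 83 x 58 x 58 mm, lying on the far part of the board; a bystander.
- garlic: garlic bulb, 60 x 57 x 58 mm, on the far part of the board; a bystander.
- pepper_jar: glass spice jar with green cap, 44 mm across, 100 mm high, behind the chopper; a bystander.

How it is judged:
By the outcome, as a careful person would: the job done as asked, in the order asked, and still so for the second after the job is handed in, with the robot touching nothing.
It also fails if it takes over 67 s, if anything falls off the work surface, if the arm or the gripper's body presses on something with over 40 N, if the wrist force passes 120 N, or if a joint passes its speed limit or range.

## Robot

A 7-joint arm with a two-finger parallel gripper is mounted at the origin on a cart in front of the work surface, level with it; the furniture and walls round the work are solid. World frame = base frame: x ahead of the robot, y to its left, z up, the work surface at z = 0. Lengths are in m, angles in rad, forces in N, time in s.
With the tool pointing down it reaches from about 0.4 to 0.85 m from the base axis. Payload 10.4 kg.
Tool frame: the origin (TCP) lies at the very end of the fingers, on their centre line; the grasp point (between the pads) lies 19 mm behind it (r.pinch_z is the distance from the TCP to the grasp point, in m); z points along the fingers, y is the line along which they close (so a half turn about z gives the same grasp; the last joint's range is limited). The gripper opens to 87 mm and grips with 3 to 60 N. Pads are 19 mm wide; open, the fingers measure 117 mm over their backs; the gripper's body (75 mm by 190 mm) begins 51 mm behind the grasp point.
Start: joints at [1.211, 0.332, -0.065, 1.46, 0.022, 1.35, -0.088], TCP at [0.207, -0.59, 0.223] pointing down, gripper open.
Joint ranges: [-2.6, 2.6], [-0.5, 2.12], [-1.47, 1.34], [0.16, 2.42], [-1.27, 4.41], [0.06, 2.06], [-2.6, 2.6]. Speed limits (rad/s): [2.22, 2.22, 2.79, 2.79, 3.14, 3.14, 3.14].

## Interface

Orientations are given as a unit quaternion [x, y, z, w].
In Python, from bench import r, camera gives the robot as it stands. The module is installed in compiled form; this text tells all that it offers.
- The arm moves only by the shell command python3 -m pendant 'ROWS' [FORCE]. ROWS is JSON, a list of rows, each an object with "dp": the shift along the tool's x, y, z as a fraction of full scale, a list of three; "rotation": the turn, a rotation vector about the tool's x, y, z as a fraction of full scale, a list of three; "jaw": the opening, from 0 (shut) to 1 (fully open). A call has 1 to 8 rows; each row is the pose to reach, as a shift and turn from the pose commanded when the call began, along the tool's axes at that moment, turning the shorter way round; what a row does not reach only later rows make up. Full scale, the value 1, is 0.15 m for a shift and 2 pi rad for a turn. A row lasts 1/8 s, in which the tool goes at most 62.5 mm and 10.7 degrees, less where a joint would pass 70% of its speed; a pose out of reach is approached as far as the arm can. A call with a number of a shift or a turn outside -1 to 1 is refused whole. A call with a gripper value outside its range is refused whole. The fingers move at their own pace and stop on an object; FORCE is the grip in N (left out, the last holds). Time passes only in rows, so rows that repeat a pose let the fingers close. It gives the time, the measured TCP pose, the force, the opening and the grip force at its end, in the units of the state.
- r.read_state(): the state, without advancing time (a new reading comes with each control period).
- camera(name): name is "side" or "top"; returns a dict with "image" (400x640x3 uint8, red, green, blue), "z_map" (400x640 float32, m along the optical axis (not along the pixel's ray), 0 where there is no reading), "mtx" (3x3 intrinsics, pixels), "distortion" ([k1, k2, p1, p2, k3] as OpenCV has them; the pictures are not rectified), "T" (4x4, takes a point from camera to world coordinates). Camera axes: x right, y down, z forward; pixel columns grow to the right and rows downward; lengths in m; the calibration is good to about 2 mm. A picture is of the moment at which its call begins.
- r.close_job(): hands the job in; it is judged then, once.
The state is a dict: "time": time; "joint_positions": joint angles; "joint_vel": joint speeds; "joint_torque": joint torques, N m; "ee_pos": TCP position; "eef_rot": TCP orientation; "ft_force": force on the tool from outside, world axes, zero at the start; "torque": the same for the moment, N m; "width": finger opening in m; "grip_force": force on a finger pad.
Only numpy, scipy, OpenCV 4.12 (cv2) and the standard library are available. Lean on these libraries where they do the work, as an engineer would, in place of code of your own. Each camera call takes 0.05 s, during which the arm holds its last target. There are 200 camera calls.

## Working session

There is one attempt and no reset: what is moved stays moved. The work goes in short steps, Python scripts to look and compute and a shell command to move; the robot and the scene stay as the last step left them, time stands still between calls to the robot, and variables do not carry over. Pictures are saved under pics/ and viewed, at most 10 in all, crops included, and the job is handed in when it is done.

```bash
mkdir -p pics
python3 - <<'E'
from bench import r,camera
import cv2,numpy as np
s=r.read_state();print({k:np.round(v,3).tolist() for k,v in s.items()})
for n in("top","side"):
    c=camera(n);np.savez(f"{n}0.npz",**c);cv2.imwrite(f"pics/{n}0.png",c["image"][:,:,::-1]);print(n,c["mtx"].tolist(),c["distortion"],np.round(c["T"],3).tolist())
E
```

```text
{'time': 0.0, 'joint_positions': [1.211, 0.333, -0.065, 1.461, 0.022, 1.35, -0.089], 'joint_vel': [-0.001, -0.001, -0.001, 0.001, -0.001, -0.001, -0.0], 'joint_torque': [0.0, -62.324, 0.025, -38.989, -0.061, 0.04, 0.0], 'ee_pos': [0.206, -0.59, 0.222], 'eef_rot': [0.986, 0.168, -0.0, -0.001], 'ft_force': [-0.003, 0.165, -0.146], 'torque': [0.021, 0.021, 0.0], 'grip_force': 0.0, 'width': 0.087}
top [[463.5644543641378, 0.0, 318.7829093708346], [0.0, 463.5644543641378, 190.73795624729533], [0.0, 0.0, 1.0]] [0.00277668 0.         0.         0.         0.        ] [[0.021, -0.992, 0.123, 0.38], [-1.0, -0.024, -0.018, 0.037], [0.021, -0.123, -0.992, 1.216], [0.0, 0.0, 0.0, 1.0]]
side [[456.9796818801655, 0.0, 327.00577755525995], [0.0, 456.9796818801655, 201.64904305538957], [0.0, 0.0, 1.0]] [-0.04855087  0.          0.          0.          0.        ] [[0.997, -0.054, 0.049, 0.501], [-0.071, -0.581, 0.811, -0.828], [-0.016, -0.812, -0.583, 0.674], [0.0, 0.0, 0.0, 1.0]]
```

View pics/top0.png

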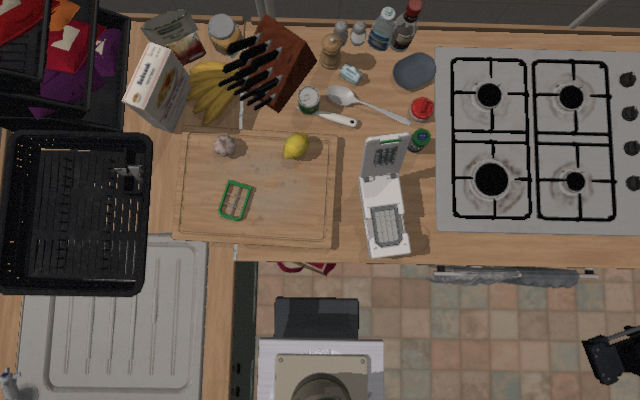

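View pics/side0.png

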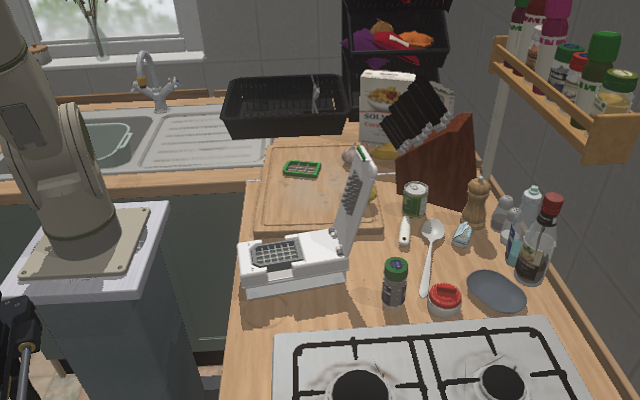

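Top: chopper near (388,215), lid standing back at (385,155), coarse insert near (236,201), lemon (295,146), garlic (225,146), jar (420,140). Side: insert recess (277,255), coarse insert (302,169). I'll enlarge these.

```bash
cat > h.py <<'E'
import numpy as np,cv2
def load(f): return dict(np.load(f))
def ray(c,p):
    u=cv2.undistortPoints(np.array(p,float).reshape(-1,1,2),c["mtx"],c["distortion"])[:,0]
    d=np.c_[u,np.ones(len(u))]@c["T"][:3,:3].T
    return c["T"][:3,3],d
def plane(c,p,z):
    o,d=ray(c,p);return o+d*((z-o[2])/d[:,2])[:,None]
def two(c1,p1,c2,p2):
    out=[]
    for a,b in zip(np.reshape(p1,(-1,2)),np.reshape(p2,(-1,2))):
        o1,d1=ray(c1,a);o2,d2=ray(c2,b);d1=d1[0];d2=d2[0]
        t=np.linalg.lstsq(np.c_[d1,-d2],o2-o1,rcond=None)[0]
        A=o1+t[0]*d1;B=o2+t[1]*d2;out.append(np.r_[(A+B)/2,np.linalg.norm(A-B)])
    return np.array(out)
def pts(c,mask):
    v,u=np.nonzero(mask);z=c["z_map"][v,u];k=z>0;u,v,z=u[k],v[k],z[k]
    o,d=ray(c,np.c_[u,v]);return o+d*z[:,None]
def crop(c,x,y,w,h,s):
    return cv2.resize(c["image"][y:y+h,x:x+w,::-1],None,fx=s,fy=s,interpolation=cv2.INTER_CUBIC)
E
python3 - <<'E'
from h import *
t=load("top0.npz");s=load("side0.npz")
A=crop(t,350,125,66,140,4.2)  #277x588
B=crop(t,212,172,50,55,5)
C=crop(s,232,140,155,165,3.3)
im=np.zeros((600,800,3),np.uint8)
im[:A.shape[0],:A.shape[1]]=A; im[:B.shape[0],285:285+B.shape[1]]=B; 
C=C[:600,:]; im=im; x=800-C.shape[1]
im[600-320:,285:]=cv2.resize(C,(515,320)) if 0 else crop(s,232,225,120,75,4.29)[:320,:515]
im[:270,540:800]=crop(s,272,150,52,54,5)[:270,:260]
cv2.imwrite("pics/z1.png",im)
# depth sanity
for n,c in(("t",t),("s",s)):
    hsv=cv2.cvtColor(c["image"],cv2.COLOR_RGB2HSV)
    g=cv2.inRange(hsv,(55,100,60),(85,255,255))
    n_,l,st,ce=cv2.connectedComponentsWithStats(g)
    for i in range(1,n_):
        if st[i,4]>40:
            P=pts(c,l==i);print(n,st[i],ce[i].round(1),np.median(P,0).round(4),P.min(0).round(3),P.max(0).round(3))
E
```

```text
t [413 129  17  16 131] [421. 137.] [ 0.656  -0.2318  0.1021] [ 0.64  -0.253  0.097] [ 0.678 -0.212  0.108]
t [218 180  34  41 275] [234.6 199.9] [0.4993 0.2306 0.0351] [0.446 0.19  0.02 ] [0.549 0.271 0.043]
s [591  32  30  30 563] [606.2  44.7] [ 0.9537 -0.1957  0.475 ] [ 0.939 -0.202  0.451] [ 0.976 -0.169  0.488]
s [558  44  26   8  87] [570.8  48. ] [ 0.9561 -0.1024  0.4397] [ 0.941 -0.114  0.438] [ 0.98  -0.077  0.441]
s [312 163   9  12  45] [316.7 168.6] [0.5386 0.2166 0.0331] [0.524 0.187 0.023] [0.549 0.25  0.036]
s [386 257  22  16 119] [396.1 264.7] [ 0.6592 -0.2366  0.0996] [ 0.641 -0.255  0.097] [ 0.68  -0.212  0.103]
```

View pics/z1.png

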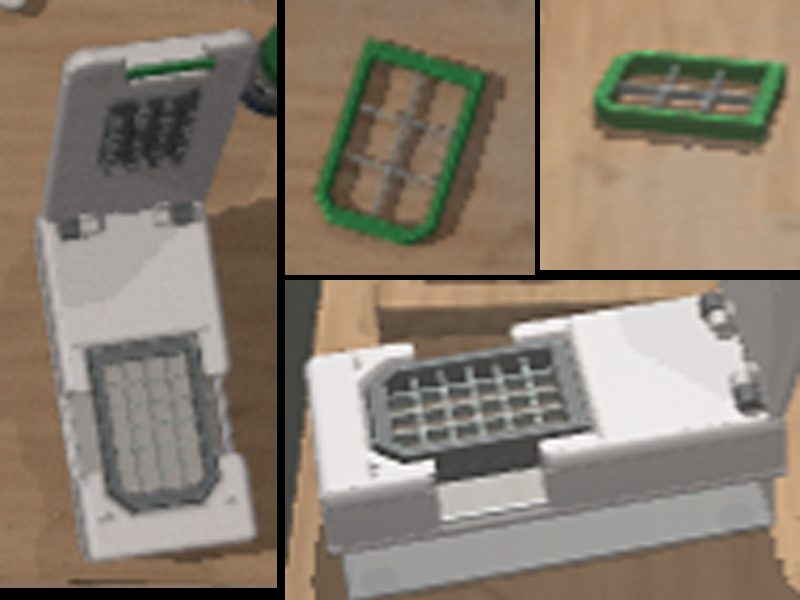

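Run:
```python
from h import *
t=load("top0.npz");s=load("side0.npz")
def mA(p): return (np.array(p,float)+.5)/4.2-.5+[350,125]
def mC(p): return (np.array(p,float)-[285,280]+.5)/4.29-.5+[232,225]
def rect(P):
    (c,wh,a)=cv2.minAreaRect(P[:,:2].astype(np.float32)); 
    if wh[0]<wh[1]: wh=wh[::-1];a+=90
    a=(a+90)%180-90
    return np.round(c,4),np.round(wh,4),round(a,1)
# fine insert corners both views: BL,BR,right-front cut end, left front cut ends
tp=mA([(88,350),(200,337),(222,465),(205,493),(130,512),(106,488)])
print(two(t,tp[[0,1]],s,mC([(563,340),(592,428)])).round(4))
P=plane(t,tp,.075);print(P.round(4),rect(P))
sp=mC([(563,340),(592,428),(400,458),(375,440),(365,383),(390,362)])
P=plane(s,sp,.075);print(P.round(4),rect(P))
# depth planes near chopper
for n,c in(("t",t),("s",s)):
    v,u=np.mgrid[0:400,0:640];m=np.ones((400,640),bool);P=pts(c,m)
    k=(P[:,0]>.35)&(P[:,0]<.68)&(P[:,1]<-.04)&(P[:,1]>-.26)
    Q=P[k&(P[:,2]>.066)&(P[:,2]<.083)];print(n,"rim z",np.median(Q[:,2]).round(4),len(Q),rect(Q),Q.mean(0).round(3))
    B=P[(P[:,0]>.42)&(P[:,0]<.6)&(P[:,1]>.1)&(P[:,1]<.35)]
    print("board",np.median(B[:,2]).round(4))
    G=B[(B[:,2]>.0285)&(B[:,2]<.05)&(abs(B[:,1]-.23)<.08)];print("coarse",len(G),np.median(G[:,2]),rect(G))
    hsv=cv2.cvtColor(c["image"],cv2.COLOR_RGB2HSV);g=cv2.inRange(hsv,(50,80,40),(88,255,255))
    v,u=np.nonzero(g);Q=plane(c,np.c_[u,v],.034);Q=Q[(abs(Q[:,0]-.5)<.08)&(abs(Q[:,1]-.23)<.08)];print("coarse col",len(Q),rect(Q))
    L=P[k&(P[:,2]>.10)&(P[:,0]>.5)&(P[:,1]>-.22)];
    L=L[np.linalg.norm(L[:,:2]-[.656,-.232],axis=1)>.035]
    print("lid",len(L),L.max(0).round(3),L.min(0).round(3)); top=L[L[:,2]>np.quantile(L[:,2],.95)];print(top.mean(0).round(3))
    if n=="t":
        A=L-L.mean(0);w=np.linalg.svd(A,full_matrices=False);print(w[1],w[2].round(3))
    # board extents and lemon
```

```text
[[ 0.4812 -0.113   0.0715  0.0019]
 [ 0.4917 -0.1788  0.0744  0.0012]]
[[ 0.4818 -0.1125  0.075 ]
 [ 0.491  -0.1787  0.075 ]
 [ 0.4161 -0.1916  0.075 ]
 [ 0.3995 -0.1816  0.075 ]
 [ 0.3876 -0.1377  0.075 ]
 [ 0.4012 -0.1236  0.075 ]] (array([ 0.4386, -0.1534]), array([0.0968, 0.0694]), 7.9)
[[ 0.4803 -0.1174  0.075 ]
 [ 0.4922 -0.1793  0.075 ]
 [ 0.4073 -0.1914  0.075 ]
 [ 0.3956 -0.1788  0.075 ]
 [ 0.3886 -0.14    0.075 ]
 [ 0.3994 -0.1262  0.075 ]] (array([ 0.4396, -0.1536]), array([0.0971, 0.0657]), 8.1)
t rim z 0.0763 2522 (array([ 0.5177, -0.1534]), array([0.3235, 0.1505]), -7.4) [ 0.473 -0.147  0.076]
board 0.0241
coarse 473 0.0343945127110028 (array([0.509 , 0.2295]), array([0.1735, 0.1575]), -0.2)
coarse col 317 (array([0.4967, 0.2315]), array([0.0953, 0.0642]), -15.7)
lid 1612 [ 0.627 -0.075  0.281] [ 0.562 -0.177  0.1  ]
[ 0.605 -0.125  0.276]
[2.18135187 1.14293185 0.1691744 ] [[-0.256 -0.035 -0.966]
 [ 0.148 -0.989 -0.003]
 [-0.955 -0.143  0.258]]
s rim z 0.0735 3331 (array([ 0.5231, -0.1602]), array([0.3343, 0.1516]), -8.7) [ 0.479 -0.159  0.073]
board 0.0214
coarse 267 0.03192450304943939 (array([0.4981, 0.2313]), array([0.0957, 0.0704]), -16.0)
coarse col 322 (array([0.4958, 0.2213]), array([0.0961, 0.0784]), -15.2)
lid 2130 [ 0.627 -0.078  0.277] [ 0.563 -0.181  0.1  ]
[ 0.605 -0.129  0.271]
```

```bash
cat > plan.py <<'E'
import sys,numpy as np
from scipy.spatial.transform import Rotation as R
from bench import r
def plan(x,y,z,yaw,p=None,Q=None):
    s=r.read_state(); p=np.array(s["ee_pos"] if p is None else p)
    Q=R.from_quat(s["eef_rot"]) if Q is None else Q
    a=np.radians(yaw); T=R.from_matrix(np.array([[np.cos(a),np.sin(a),0],[np.sin(a),-np.cos(a),0],[0,0,-1]]))
    d=Q.inv().apply(np.array([x,y,z])-p)/.15; n=int(np.ceil(abs(d).max()/.999))
    w=(Q.inv()*T).as_rotvec()/(2*np.pi)
    print("n",n,"each dp",(d/n).round(4).tolist(),"last rot",w.round(4).tolist(),"deg",(w*360).round(1).tolist(),"mm",np.linalg.norm(d/n*150).round())
    return [x,y,z],T
p=Q=None
if __name__=="__main__":
    s=r.read_state();print(round(s["time"],2),np.round(s["ee_pos"],4),np.round(s["ft_force"],1),round(s["width"],4),round(s["grip_force"],1))
    for a in sys.argv[1:]: p,Q=plan(*map(float,a.split(",")),p,Q)
E
python3 plan.py .439,-.1535,.15,8.3 .439,-.1535,.052,8.3
```

```text
0.1 [ 0.2065 -0.5896  0.2218] [-0.4  0.3  1.1] 0.0868 0.0
n 3 each dp [0.808, -0.7435, 0.1605] last rot [-0.0002, 0.0, 0.0306] deg [-0.1, 0.0, 11.0] mm 166.0
n 1 each dp [0.0, 0.0, 0.6533] last rot [0.0, 0.0, 0.0] deg [0.0, 0.0, 0.0] mm 98.0
```

```bash
python3 -m pendant '[{"dp":[0.81,-0.745,0.16],"rotation":[0,0,0],"jaw":1},{"dp":[0.81,-0.745,0.16],"rotation":[0,0,0],"jaw":1},{"dp":[0.81,-0.745,0.16],"rotation":[0,0,0],"jaw":1}]' 20
python3 -m pendant '[{"dp":[0.81,-0.745,0.16],"rotation":[0,0,0],"jaw":1},{"dp":[0.81,-0.745,0.16],"rotation":[0,0,0],"jaw":1},{"dp":[0.81,-0.745,0.16],"rotation":[0,0,0],"jaw":1}]'
python3 -m pendant '[{"dp":[0.81,-0.745,0.16],"rotation":[0,0,0.03],"jaw":1},{"dp":[0.81,-0.745,0.16],"rotation":[0,0,0.0306],"jaw":1},{"dp":[0.81,-0.745,0.16],"rotation":[0,0,0.0306],"jaw":1},{"dp":[0.81,-0.745,0.16],"rotation":[0,0,0.0306],"jaw":1},{"dp":[0.81,-0.745,0.16],"rotation":[0,0,0.0306],"jaw":1}]'
python3 plan.py .439,-.1535,.15,8.3 .439,-.1535,.052,8.3
```

```text
time: 0.48
ee_pos: [0.2856, -0.4415, 0.1979]
eef_rot: [0.986, 0.169, -0.0, -0.0]
ft_force: [0.6, -0.4, -0.3]
width: 0.087
grip_force: 0.0
time: 0.85
ee_pos: [0.3629, -0.2959, 0.1741]
eef_rot: [0.986, 0.169, -0.0, -0.0]
ft_force: [0.0, -0.5, -0.8]
width: 0.087
grip_force: 0.0
time: 1.48
ee_pos: [0.4394, -0.1536, 0.1504]
eef_rot: [0.997, 0.072, -0.0, 0.0]
ft_force: [0.6, -1.0, -0.3]
width: 0.087
grip_force: 0.0
1.48 [ 0.4394 -0.1536  0.1504] [ 0.6 -1.  -0.3] 0.087 0.0
n 1 each dp [-0.0023, -0.0013, 0.0026] last rot [0.0, 0.0001, -0.0001] deg [0.0, 0.0, -0.0] mm 1.0
n 1 each dp [0.0, 0.0, 0.6533] last rot [0.0, 0.0, 0.0] deg [0.0, 0.0, 0.0] mm 98.0
```

```bash
python3 -m pendant '[{"dp":[0,0,0.2],"rotation":[0,0,0],"jaw":1},{"dp":[0,0,0.35],"rotation":[0,0,0],"jaw":1},{"dp":[0,0,0.45],"rotation":[0,0,0],"jaw":1},{"dp":[0,0,0.55],"rotation":[0,0,0],"jaw":1},{"dp":[0,0,0.62],"rotation":[0,0,0],"jaw":1},{"dp":[0,0,0.65],"rotation":[0,0,0],"jaw":1},{"dp":[0,0,0.65],"rotation":[0,0,0],"jaw":1}]'
python3 -m pendant '[{"dp":[0,0,0],"rotation":[0,0,0],"jaw":0.6},{"dp":[0,0,0],"rotation":[0,0,0],"jaw":0.6},{"dp":[0,0,0],"rotation":[0,0,0],"jaw":0.6},{"dp":[0,0,0],"rotation":[0,0,0],"jaw":0.6},{"dp":[0,0,0],"rotation":[0,0,0],"jaw":0.6},{"dp":[0,0,0],"rotation":[0,0,0],"jaw":0.6}]' 20
```

```text
time: 2.35
ee_pos: [0.4399, -0.153, 0.053]
eef_rot: [0.997, 0.072, -0.0, -0.0]
ft_force: [-0.6, -0.8, -0.2]
width: 0.0869
grip_force: 0.0
time: 3.1
ee_pos: [0.4399, -0.1529, 0.0533]
eef_rot: [0.997, 0.072, 0.0, 0.0]
ft_force: [-1.9, 3.0, 4.7]
width: 0.0641
grip_force: 20.0
```

```bash
python3 -m pendant '[{"dp":[0,0,-0.03],"rotation":[0,0,0],"jaw":0.6},{"dp":[0,0,-0.08],"rotation":[0,0,0],"jaw":0.6},{"dp":[0,0,-0.15],"rotation":[0,0,0],"jaw":0.6},{"dp":[0,0,-0.3],"rotation":[0,0,0],"jaw":0.6},{"dp":[0,0,-0.45],"rotation":[0,0,0],"jaw":0.6},{"dp":[0,0,-0.6],"rotation":[0,0,0],"jaw":0.6},{"dp":[0,0,-0.6],"rotation":[0,0,0],"jaw":0.6}]' 20
python3 - <<'E'
from bench import camera
import cv2,numpy as np
from h import *
t=camera("top");s=camera("side");np.savez("top1.npz",**t);np.savez("side1.npz",**s)
im=np.hstack([cv2.resize(crop(s,210,150,170,160,2.6),(400,376)),cv2.resize(crop(t,320,110,120,160,2.5),(282,376))])
cv2.imwrite("pics/z2.png",im)
E
python3 plan.py .47,.08,.14,0 .47,.08,.035,0
```

```text
time: 3.98
ee_pos: [0.4412, -0.1534, 0.1453]
eef_rot: [0.997, 0.072, 0.002, 0.001]
ft_force: [-0.8, -0.6, -1.1]
width: 0.0639
grip_force: 20.0
4.08 [ 0.4398 -0.1531  0.1431] [-0.3 -0.2 -0.6] 0.0639 20.0
n 2 each dp [0.2114, -0.7544, 0.01] last rot [0.0001, -0.0001, 0.023] deg [0.0, -0.0, 8.3] mm 118.0
n 1 each dp [0.0, 0.0, 0.7] last rot [0.0, 0.0, 0.0] deg [0.0, 0.0, 0.0] mm 105.0
```

View pics/z2.png

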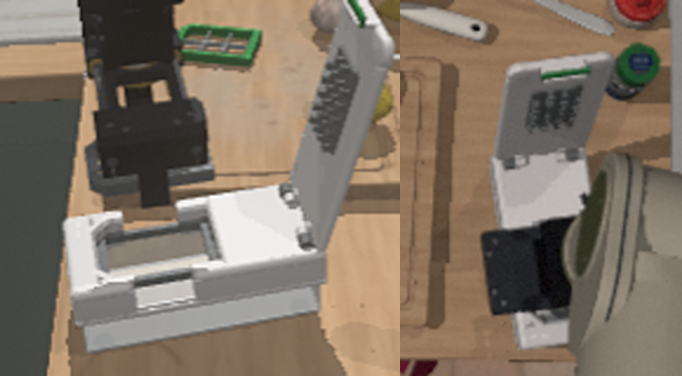

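The insert hangs level below the fingers (150,180), but the fingertips extend about 10 mm below it, so I'd have to drop it on the board. I'll set it back down and regrip it higher.

```bash
python3 -m pendant '[{"dp":[0,0,0.3],"rotation":[0,0,0],"jaw":0.6},{"dp":[0,0,0.45],"rotation":[0,0,0],"jaw":0.6},{"dp":[0,0,0.52],"rotation":[0,0,0],"jaw":0.6},{"dp":[0,0,0.57],"rotation":[0,0,0],"jaw":0.6},{"dp":[0,0,0.6],"rotation":[0,0,0],"jaw":0.6},{"dp":[0,0,0.6],"rotation":[0,0,0],"jaw":0.6}]' 20
python3 -m pendant '[{"dp":[0,0,0],"rotation":[0,0,0],"jaw":0.85},{"dp":[0,0,0],"rotation":[0,0,0],"jaw":0.85},{"dp":[0,0,0],"rotation":[0,0,0],"jaw":0.85},{"dp":[0,0,-0.073],"rotation":[0,0,0],"jaw":0.85},{"dp":[0,0,-0.073],"rotation":[0,0,0],"jaw":0.85}]'
python3 -m pendant '[{"dp":[0,0,0],"rotation":[0,0,0],"jaw":0.6},{"dp":[0,0,0],"rotation":[0,0,0],"jaw":0.6},{"dp":[0,0,0],"rotation":[0,0,0],"jaw":0.6},{"dp":[0,0,0],"rotation":[0,0,0],"jaw":0.6},{"dp":[0,0,0],"rotation":[0,0,0],"jaw":0.6}]' 20
python3 -m pendant '[{"dp":[0,0,-0.03],"rotation":[0,0,0],"jaw":0.6},{"dp":[0,0,-0.08],"rotation":[0,0,0],"jaw":0.6},{"dp":[0,0,-0.15],"rotation":[0,0,0],"jaw":0.6},{"dp":[0,0,-0.3],"rotation":[0,0,0],"jaw":0.6},{"dp":[0,0,-0.45],"rotation":[0,0,0],"jaw":0.6},{"dp":[0,0,-0.55],"rotation":[0,0,0],"jaw":0.6},{"dp":[0,0,-0.55],"rotation":[0,0,0],"jaw":0.6}]'
python3 plan.py .47,.08,.14,0 .47,.08,.035,0
```

```text
time: 4.82
ee_pos: [0.4408, -0.1527, 0.0536]
eef_rot: [0.997, 0.073, 0.001, 0.0]
ft_force: [2.6, 1.5, -1.4]
width: 0.0638
grip_force: 20.0
time: 5.45
ee_pos: [0.4405, -0.1533, 0.0651]
eef_rot: [0.997, 0.072, 0.001, 0.0]
ft_force: [0.5, 0.4, -0.6]
width: 0.074
grip_force: 0.0
time: 6.08
ee_pos: [0.4397, -0.1531, 0.0639]
eef_rot: [0.997, 0.072, -0.0, 0.0]
ft_force: [-0.8, -1.2, 0.9]
width: 0.0637
grip_force: 20.0
time: 6.95
ee_pos: [0.4405, -0.1533, 0.1476]
eef_rot: [0.997, 0.072, 0.001, 0.001]
ft_force: [-0.1, -0.2, -1.2]
width: 0.064
grip_force: 20.0
6.95 [ 0.4405 -0.1533  0.1476] [-0.1 -0.2 -1.2] 0.064 20.0
n 2 each dp [0.2093, -0.7553, 0.0247] last rot [0.0002, -0.0003, 0.023] deg [0.1, -0.1, 8.3] mm 118.0
n 1 each dp [0.0, 0.0, 0.7] last rot [0.0, 0.0, 0.0] deg [0.0, 0.0, 0.0] mm 105.0
```

```bash
python3 -m pendant '[{"dp":[0.1,-0.375,0.01],"rotation":[0,0,0],"jaw":0.6},{"dp":[0.21,-0.755,0.025],"rotation":[0,0,0],"jaw":0.6},{"dp":[0.21,-0.755,0.025],"rotation":[0,0,0],"jaw":0.6}]' 20
python3 -m pendant '[{"dp":[0.1,-0.375,0.01],"rotation":[0,0,0.01],"jaw":0.6},{"dp":[0.21,-0.755,0.025],"rotation":[0,0,0.023],"jaw":0.6},{"dp":[0.21,-0.755,0.025],"rotation":[0,0,0.023],"jaw":0.6},{"dp":[0.21,-0.755,0.025],"rotation":[0,0,0.023],"jaw":0.6}]' 20
python3 -m pendant '[{"dp":[0,0,0.25],"rotation":[0,0,0],"jaw":0.6},{"dp":[0,0,0.5],"rotation":[0,0,0],"jaw":0.6},{"dp":[0,0,0.65],"rotation":[0,0,0],"jaw":0.6},{"dp":[0,0,0.7],"rotation":[0,0,0],"jaw":0.6},{"dp":[0,0,0.73],"rotation":[0,0,0],"jaw":0.6},{"dp":[0,0,0.73],"rotation":[0,0,0],"jaw":0.6}]' 20
python3 plan.py .47,.08,.026,0
```

```text
time: 7.32
ee_pos: [0.4545, -0.0318, 0.1421]
eef_rot: [0.997, 0.076, -0.0, -0.001]
ft_force: [-0.5, -0.8, -1.0]
width: 0.0641
grip_force: 20.0
time: 7.82
ee_pos: [0.4692, 0.0791, 0.1382]
eef_rot: [1.0, 0.0, -0.001, 0.0]
ft_force: [-0.2, 0.2, 0.2]
width: 0.0638
grip_force: 20.0
time: 8.57
ee_pos: [0.47, 0.0798, 0.03]
eef_rot: [1.0, -0.0, 0.0, 0.0]
ft_force: [0.4, -0.5, -0.9]
width: 0.0639
grip_force: 20.0
8.57 [0.47   0.0798 0.03  ] [ 0.4 -0.5 -0.9] 0.0639 20.0
n 1 each dp [0.0002, -0.0013, 0.0266] last rot [0.0, -0.0001, -0.0001] deg [0.0, -0.0, -0.0] mm 4.0
```

```bash
python3 -m pendant '[{"dp":[0,0,0.015],"rotation":[0,0,0],"jaw":0.6},{"dp":[0,0,0.03],"rotation":[0,0,0],"jaw":0.6},{"dp":[0,0,0.03],"rotation":[0,0,0],"jaw":0.6}]' 20
python3 -m pendant '[{"dp":[0,0,0.009],"rotation":[0,0,0],"jaw":0.6},{"dp":[0,0,0.009],"rotation":[0,0,0],"jaw":0.6}]' 20
```

```text
time: 8.95
ee_pos: [0.4695, 0.0802, 0.025]
eef_rot: [1.0, 0.0, 0.0, 0.0]
ft_force: [0.7, 0.3, 0.0]
width: 0.0639
grip_force: 20.0
time: 9.2
ee_pos: [0.4694, 0.0802, 0.0236]
eef_rot: [1.0, 0.0, -0.0, 0.0]
ft_force: [0.2, 1.5, -0.7]
width: 0.0636
grip_force: 20.0
```

```bash
python3 -m pendant '[{"dp":[0,0,0],"rotation":[0,0,0],"jaw":1},{"dp":[0,0,0],"rotation":[0,0,0],"jaw":1},{"dp":[0,0,0],"rotation":[0,0,0],"jaw":1},{"dp":[0,0,-0.2],"rotation":[0,0,0],"jaw":1},{"dp":[0,0,-0.5],"rotation":[0,0,0],"jaw":1},{"dp":[0,0,-0.5],"rotation":[0,0,0],"jaw":1}]'
python3 plan.py .497,.231,.10,-15.5 .497,.231,.026,-15.5
python3 - <<'E'
from bench import camera
import numpy as np
from h import *
for n in("top","side"):
    c=camera(n);np.savez(n+"2.npz",**c)
s=load("side2.npz");cv2.imwrite("pics/z3.png",np.hstack([crop(s,180,120,230,190,2),crop(load("top2.npz"),190,120,160,190,2)]))
E
```

```text
time: 9.95
ee_pos: [0.4717, 0.0806, 0.1017]
eef_rot: [1.0, -0.0, 0.003, 0.0]
ft_force: [-0.5, -0.4, 0.1]
width: 0.0871
grip_force: 0.0
9.95 [0.4717 0.0806 0.1017] [-0.5 -0.4  0.1] 0.0871 0.0
n 2 each dp [0.0844, -0.5013, 0.006] last rot [-0.0001, -0.0009, 0.0431] deg [-0.0, -0.3, 15.5] mm 76.0
n 1 each dp [0.0, 0.0, 0.4933] last rot [0.0, 0.0, 0.0] deg [0.0, 0.0, 0.0] mm 74.0
```

View pics/z3.png

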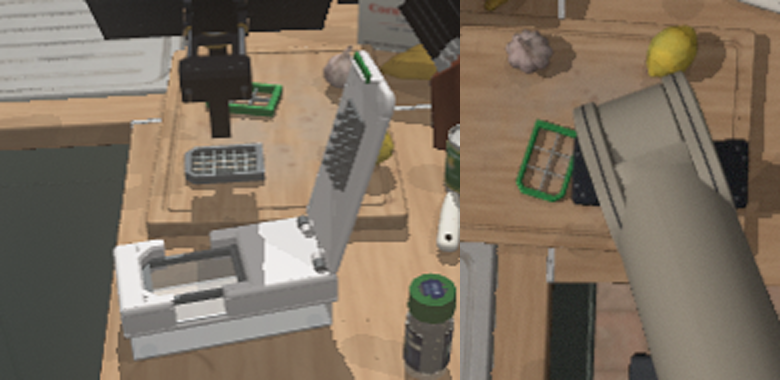

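The fine insert lies flat on the board (225,163); the coarse one hasn't moved. Next I'll pick up the coarse one.

```bash
python3 -m pendant '[{"dp":[0.08,-0.5,0],"rotation":[0,0,0.02],"jaw":1},{"dp":[0.17,-1,0.01],"rotation":[0,0,0.0431],"jaw":1},{"dp":[0.17,-1,0.01],"rotation":[0,0,0.0431],"jaw":1},{"dp":[0.17,-1,0.01],"rotation":[0,0,0.0431],"jaw":1},{"dp":[0.17,-1,0.01],"rotation":[0,0,0.0431],"jaw":1},{"dp":[0.17,-1,0.01],"rotation":[0,0,0.0431],"jaw":1}]'
python3 -m pendant '[{"dp":[0,0,0.2],"rotation":[0,0,0],"jaw":1},{"dp":[0,0,0.35],"rotation":[0,0,0],"jaw":1},{"dp":[0,0,0.43],"rotation":[0,0,0],"jaw":1},{"dp":[0,0,0.46],"rotation":[0,0,0],"jaw":1},{"dp":[0,0,0.47],"rotation":[0,0,0],"jaw":1},{"dp":[0,0,0.47],"rotation":[0,0,0],"jaw":1}]'
python3 plan.py .497,.231,.026,-15.5
```

```text
time: 10.8
ee_pos: [0.4951, 0.2286, 0.0967]
eef_rot: [0.991, -0.136, -0.0, 0.001]
ft_force: [-0.4, -0.4, 0.6]
width: 0.0869
grip_force: 0.0
time: 11.55
ee_pos: [0.4954, 0.2303, 0.0272]
eef_rot: [0.991, -0.135, 0.0, -0.0]
ft_force: [-0.1, -0.7, -0.5]
width: 0.087
grip_force: 0.0
11.55 [0.4954 0.2303 0.0272] [-0.1 -0.7 -0.5] 0.087 0.0
n 1 each dp [0.0091, -0.0072, 0.0081] last rot [-0.0001, -0.0001, -0.0001] deg [-0.0, -0.0, -0.0] mm 2.0
```

```bash
python3 -m pendant '[{"dp":[0.009,-0.004,0.015],"rotation":[0,0,0],"jaw":1},{"dp":[0.009,-0.004,0.015],"rotation":[0,0,0],"jaw":0.6},{"dp":[0.009,-0.004,0.015],"rotation":[0,0,0],"jaw":0.6},{"dp":[0.009,-0.004,0.015],"rotation":[0,0,0],"jaw":0.6},{"dp":[0.009,-0.004,0.015],"rotation":[0,0,0],"jaw":0.6},{"dp":[0.009,-0.004,0.015],"rotation":[0,0,0],"jaw":0.6},{"dp":[0.009,-0.004,0.015],"rotation":[0,0,0],"jaw":0.6}]' 25
python3 plan.py .497,.231,.026,-15.5
python3 -m pendant '[{"dp":[0,0,-0.1],"rotation":[0,0,0],"jaw":0.6},{"dp":[0,0,-0.25],"rotation":[0,0,0],"jaw":0.6},{"dp":[0,0,-0.5],"rotation":[0,0,0],"jaw":0.6},{"dp":[0,0,-0.75],"rotation":[0,0,0],"jaw":0.6},{"dp":[0,0,-0.75],"rotation":[0,0,0],"jaw":0.6}]' 25
python3 plan.py .4395,-.153,.14,8.3
```

```text
time: 12.42
ee_pos: [0.4965, 0.2304, 0.0244]
eef_rot: [0.991, -0.135, 0.0, 0.0]
ft_force: [0.3, 0.4, 0.3]
width: 0.0636
grip_force: 25.0
12.43 [0.4965 0.2304 0.0244] [0.3 0.4 0.3] 0.0636 25.0
n 1 each dp [0.0023, -0.0045, -0.0106] last rot [-0.0, -0.0, -0.0] deg [-0.0, -0.0, -0.0] mm 2.0
time: 13.05
ee_pos: [0.4981, 0.2314, 0.1407]
eef_rot: [0.991, -0.135, 0.003, -0.001]
ft_force: [0.1, 0.2, -1.5]
width: 0.0636
grip_force: 25.0
13.05 [0.4981 0.2314 0.1407] [ 0.1  0.2 -1.5] 0.0636 25.0
n 3 each dp [0.103, 0.858, -0.0008] last rot [-0.0004, -0.0009, -0.0661] deg [-0.1, -0.3, -23.8] mm 130.0
```

```bash
python3 -m pendant '[{"dp":[0.05,0.43,0],"rotation":[0,0,0],"jaw":0.6},{"dp":[0.103,0.858,0],"rotation":[0,0,0],"jaw":0.6},{"dp":[0.103,0.858,0],"rotation":[0,0,0],"jaw":0.6}]' 25
python3 -m pendant '[{"dp":[0.05,0.43,0],"rotation":[0,0,0],"jaw":0.6},{"dp":[0.103,0.858,0],"rotation":[0,0,0],"jaw":0.6},{"dp":[0.103,0.858,0],"rotation":[0,0,0],"jaw":0.6}]' 25
python3 -m pendant '[{"dp":[0.05,0.43,0],"rotation":[0,0,-0.02],"jaw":0.6},{"dp":[0.103,0.858,0],"rotation":[0,0,-0.045],"jaw":0.6},{"dp":[0.103,0.858,0],"rotation":[0,0,-0.0661],"jaw":0.6},{"dp":[0.103,0.858,0],"rotation":[0,0,-0.0661],"jaw":0.6},{"dp":[0.103,0.858,0],"rotation":[0,0,-0.0661],"jaw":0.6}]' 25
python3 plan.py .4395,-.153,.10,8.3
python3 - <<'E'
from bench import camera,r
import numpy as np
from h import *
for n in("top","side"):
    c=camera(n);np.savez(n+"3.npz",**c)
s=load("side3.npz");hsv=cv2.cvtColor(s["image"],cv2.COLOR_RGB2HSV);g=cv2.inRange(hsv,(50,80,40),(88,255,255));g[:,:200]=0;g[:,330:]=0
v,u=np.nonzero(g);print(u.min(),u.max(),v.min(),v.max(),len(u))
P=pts(s,g>0);P=P[abs(P[:,1]+.15)<.08];a=np.radians(8.3);e=np.array([np.cos(a),np.sin(a)]);q=(P[:,:2]-r.read_state()["ee_pos"][:2])@e;print("along x rel TCP",np.quantile(q,[.005,.02,.98,.995]),"z",P[:,2].min(),P[:,2].max())
cv2.imwrite("pics/z4.png",crop(s,200,150,190,150,4))
E
```

```text
time: 13.42
ee_pos: [0.4762, 0.097, 0.1363]
eef_rot: [0.99, -0.138, -0.0, 0.001]
ft_force: [0.1, 0.7, -0.6]
width: 0.0638
grip_force: 25.0
time: 13.8
ee_pos: [0.4564, -0.0299, 0.1365]
eef_rot: [0.99, -0.138, -0.0, 0.001]
ft_force: [0.0, 0.7, -1.1]
width: 0.0634
grip_force: 25.0
time: 14.42
ee_pos: [0.4383, -0.1524, 0.1368]
eef_rot: [0.997, 0.072, -0.0, -0.0]
ft_force: [0.1, -0.4, -1.0]
width: 0.0637
grip_force: 25.0
14.43 [ 0.4383 -0.1524  0.1368] [ 0.1 -0.4 -1. ] 0.0637 25.0
n 1 each dp [0.0073, 0.0054, 0.2452] last rot [-0.0001, 0.0, -0.0002] deg [-0.0, 0.0, -0.1] mm 37.0
247 299 218 240 297
along x rel TCP [-0.04676953 -0.04622803  0.04584601  0.04679857] z 0.13327021342854783 0.20768889041786104
```

View pics/z4.png

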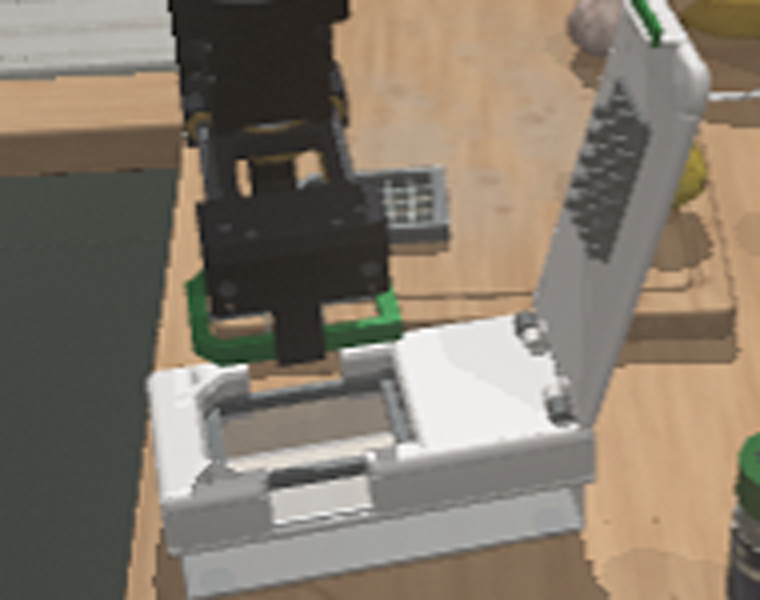

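The coarse insert hangs level, cut corners to the front at (200,330) in the crop, centred on the tool. Lowering into the recess.

```bash
python3 -m pendant '[{"dp":[0.007,0.005,0.15],"rotation":[0,0,0],"jaw":0.6},{"dp":[0.007,0.005,0.3],"rotation":[0,0,0],"jaw":0.6},{"dp":[0.007,0.005,0.36],"rotation":[0,0,0],"jaw":0.6},{"dp":[0.007,0.005,0.38],"rotation":[0,0,0],"jaw":0.6},{"dp":[0.007,0.005,0.38],"rotation":[0,0,0],"jaw":0.6}]' 25
python3 -m pendant '[{"dp":[0,0,0.02],"rotation":[0,0,0],"jaw":0.6},{"dp":[0,0,0.035],"rotation":[0,0,0],"jaw":0.6},{"dp":[0,0,0.05],"rotation":[0,0,0],"jaw":0.6},{"dp":[0,0,0.05],"rotation":[0,0,0],"jaw":0.6}]' 25
python3 -m pendant '[{"dp":[0,0,0.015],"rotation":[0,0,0],"jaw":0.6},{"dp":[0,0,0.03],"rotation":[0,0,0],"jaw":0.6},{"dp":[0,0,0.03],"rotation":[0,0,0],"jaw":0.6}]' 25
```

```text
time: 15.15
ee_pos: [0.4394, -0.1545, 0.0804]
eef_rot: [0.997, 0.072, 0.0, 0.0]
ft_force: [-0.7, 0.1, -0.2]
width: 0.0637
grip_force: 25.0
time: 15.65
ee_pos: [0.4393, -0.1544, 0.0727]
eef_rot: [0.997, 0.072, 0.0, 0.0]
ft_force: [-1.6, 2.1, 4.3]
width: 0.064
grip_force: 25.0
time: 16.02
ee_pos: [0.439, -0.154, 0.0676]
eef_rot: [0.997, 0.073, -0.0, -0.0]
ft_force: [1.0, 4.7, 0.8]
width: 0.0639
grip_force: 25.0
```

```bash
python3 -m pendant '[{"dp":[0,-0.006,0.005],"rotation":[0,0,0],"jaw":0.6},{"dp":[0,-0.006,0.015],"rotation":[0,0,0],"jaw":0.6},{"dp":[0,-0.006,0.015],"rotation":[0,0,0],"jaw":0.6}]' 25
python3 -m pendant '[{"dp":[0,0,0.01],"rotation":[0,0,0],"jaw":0.6},{"dp":[0,0,0.02],"rotation":[0,0,0],"jaw":0.6},{"dp":[0,0,0.02],"rotation":[0,0,0],"jaw":0.6}]' 25
```

```text
time: 16.4
ee_pos: [0.4391, -0.1539, 0.0658]
eef_rot: [0.997, 0.072, 0.0, 0.0]
ft_force: [0.1, 3.5, 2.9]
width: 0.0635
grip_force: 25.0
time: 16.77
ee_pos: [0.4394, -0.1539, 0.0647]
eef_rot: [0.997, 0.072, 0.0, 0.0]
ft_force: [-10.4, 6.2, 28.7]
width: 0.0637
grip_force: 25.0
```

```bash
python3 -m pendant '[{"dp":[0,0,-0.01],"rotation":[0,0,0],"jaw":0.95},{"dp":[0,0,-0.01],"rotation":[0,0,0],"jaw":0.95},{"dp":[0,0,-0.01],"rotation":[0,0,0],"jaw":0.95},{"dp":[0,0,-0.1],"rotation":[0,0,0],"jaw":0.95},{"dp":[0,0,-0.4],"rotation":[0,0,0],"jaw":0.95},{"dp":[0,0,-0.8],"rotation":[0,0,0],"jaw":0.95},{"dp":[0,0,-0.85],"rotation":[0,0,0],"jaw":0.95}]' 25
python3 -m pendant '[{"dp":[0,0,-0.45],"rotation":[0,0,0],"jaw":0},{"dp":[0,0,-0.9],"rotation":[0,0,0],"jaw":0},{"dp":[0,0,-0.9],"rotation":[0,0,0],"jaw":0},{"dp":[0,0,-0.9],"rotation":[0,0,0],"jaw":0}]' 10
python3 plan.py .657,-.1216,.32,8.3 .657,-.1216,.225,8.3
python3 - <<'E'
from bench import camera
from h import *
for n in("top","side"):
    c=camera(n);np.savez(n+"4.npz",**c)
    hsv=cv2.cvtColor(c["image"],cv2.COLOR_RGB2HSV);g=cv2.inRange(hsv,(50,80,40),(88,255,255))
    P=pts(c,g>0);P=P[(abs(P[:,1]+.153)<.06)&(abs(P[:,0]-.439)<.08)];print(n,len(P),P.min(0),P.max(0),np.median(P,0))
cv2.imwrite("pics/z5.png",crop(c,200,150,190,150,4))
E
```

```text
time: 17.65
ee_pos: [0.4411, -0.1543, 0.1951]
eef_rot: [0.997, 0.072, 0.003, 0.002]
ft_force: [0.4, 0.5, -1.9]
width: 0.0825
grip_force: 0.0
time: 18.15
ee_pos: [0.4389, -0.1537, 0.3253]
eef_rot: [0.997, 0.072, 0.0, 0.0]
ft_force: [0.7, -0.2, -0.9]
width: 0.0506
grip_force: 0.0
18.15 [ 0.4389 -0.1537  0.3253] [ 0.7 -0.2 -0.9] 0.0506 0.0
n 2 each dp [0.7348, -0.0013, 0.0181] last rot [0.0001, -0.0001, -0.0001] deg [0.0, -0.0, -0.0] mm 110.0
n 1 each dp [0.0, 0.0, 0.6333] last rot [0.0, 0.0, 0.0] deg [0.0, 0.0, 0.0] mm 95.0
top 67 [ 0.3912984  -0.18419031  0.06243794] [ 0.40196862 -0.10959778  0.42000653] [ 0.39627798 -0.15786337  0.0768455 ]
side 439 [ 0.38849151 -0.19062049  0.02295521] [ 0.4900787  -0.10272154  0.07626983] [ 0.43508303 -0.15052058  0.07361168]
```

View pics/z5.png

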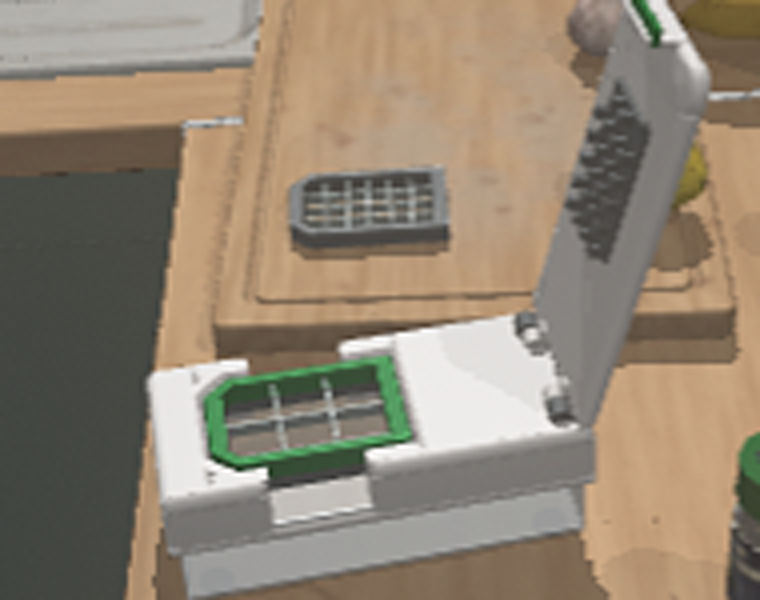

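The coarse insert sits flush in the recess (310,410), cut corners to the front. Now I'll take the closed fingers over and behind the lid.

```bash
python3 -m pendant '[{"dp":[0.37,0,0],"rotation":[0,0,0],"jaw":0},{"dp":[0.74,0,0],"rotation":[0,0,0],"jaw":0},{"dp":[0.74,0,0],"rotation":[0,0,0],"jaw":0}]'
python3 -m pendant '[{"dp":[0.37,0,0],"rotation":[0,0,0],"jaw":0},{"dp":[0.77,0,0],"rotation":[0,0,0],"jaw":0},{"dp":[0.77,0,0],"rotation":[0,0,0],"jaw":0},{"dp":[0.77,0,0],"rotation":[0,0,0],"jaw":0},{"dp":[0.77,0,0],"rotation":[0,0,0],"jaw":0}]'
python3 plan.py .662,-.121,.225,8.3
```

```text
time: 18.62
ee_pos: [0.5503, -0.1361, 0.3207]
eef_rot: [0.997, 0.074, -0.003, -0.002]
ft_force: [-0.2, -0.4, -1.2]
width: 0.0127
grip_force: 0.0
time: 19.25
ee_pos: [0.662, -0.1217, 0.3263]
eef_rot: [0.997, 0.072, 0.001, 0.001]
ft_force: [-0.0, 0.1, 0.0]
width: 0.0002
grip_force: 0.0
19.25 [ 0.662  -0.1217  0.3263] [-0.   0.1  0. ] 0.0002 0.0
n 1 each dp [0.0001, -0.0054, 0.6756] last rot [0.0002, -0.0002, -0.0002] deg [0.1, -0.1, -0.1] mm 101.0
```

```bash
python3 -m pendant '[{"dp":[0,0,0.3],"rotation":[0,0,0],"jaw":0},{"dp":[0,0,0.55],"rotation":[0,0,0],"jaw":0},{"dp":[0,0,0.67],"rotation":[0,0,0],"jaw":0},{"dp":[0,0,0.67],"rotation":[0,0,0],"jaw":0},{"dp":[0,0,0.67],"rotation":[0,0,0],"jaw":0}]'
python3 -m pendant '[{"dp":[-0.12,0,0],"rotation":[0,0,0],"jaw":0},{"dp":[-0.22,0,0],"rotation":[0,0,0],"jaw":0},{"dp":[-0.3,0,0],"rotation":[0,0,0],"jaw":0},{"dp":[-0.38,0,0],"rotation":[0,0,0],"jaw":0},{"dp":[-0.46,0,0],"rotation":[0,0,0],"jaw":0},{"dp":[-0.54,0,0],"rotation":[0,0,0],"jaw":0},{"dp":[-0.67,0,0],"rotation":[0,0,0],"jaw":0},{"dp":[-0.8,0,0.01],"rotation":[0,0,0],"jaw":0}]'
python3 - <<'E'
from bench import camera,r
from h import *
print(r.read_state()["ee_pos"])
c=camera("side");np.savez("side5.npz",**c);cv2.imwrite("pics/z6.png",crop(c,200,80,230,210,2.8))
E
```

```text
time: 19.88
ee_pos: [0.6637, -0.1212, 0.2269]
eef_rot: [0.997, 0.072, 0.001, 0.0]
ft_force: [0.0, -0.1, 0.5]
width: 0.0005
grip_force: 0.0
time: 20.88
ee_pos: [0.5433, -0.1386, 0.223]
eef_rot: [0.997, 0.072, 0.0, 0.0]
ft_force: [2.7, -0.2, 0.0]
width: 0.0005
grip_force: 0.9
[ 0.54334115 -0.13862091  0.22296101]
```

View pics/z6.png

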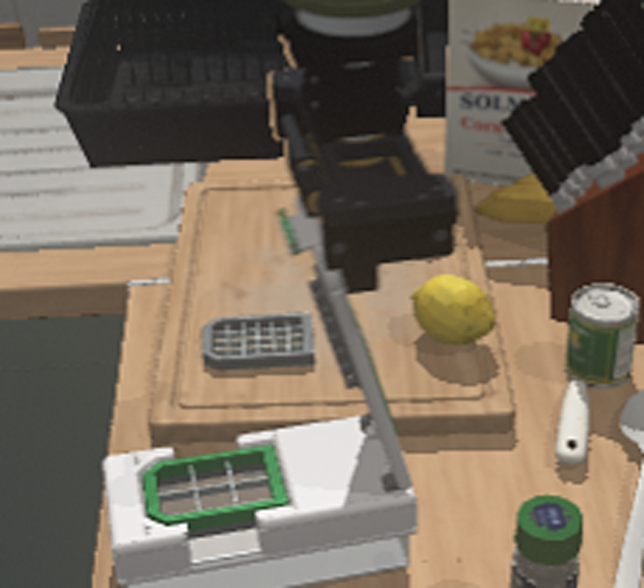

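Works as planned: the lid (370,370) now leans forward, with the fingers behind it. Following the arc down.

```bash
python3 -m pendant '[{"dp":[-0.127,0,0.03],"rotation":[0,0,0],"jaw":0},{"dp":[-0.253,0,0.077],"rotation":[0,0,0],"jaw":0},{"dp":[-0.36,0,0.14],"rotation":[0,0,0],"jaw":0},{"dp":[-0.473,0,0.217],"rotation":[0,0,0],"jaw":0},{"dp":[-0.57,0,0.31],"rotation":[0,0,0],"jaw":0},{"dp":[-0.653,0,0.41],"rotation":[0,0,0],"jaw":0},{"dp":[-0.653,0,0.41],"rotation":[0,0,0],"jaw":0}]'
python3 -m pendant '[{"dp":[-0.06,0,0.11],"rotation":[0,0,0],"jaw":0},{"dp":[-0.12,0,0.22],"rotation":[0,0,0],"jaw":0},{"dp":[-0.2,0,0.32],"rotation":[0,0,0],"jaw":0},{"dp":[-0.25,0,0.39],"rotation":[0,0,0],"jaw":0},{"dp":[-0.25,0,0.39],"rotation":[0,0,0],"jaw":0}]'
python3 plan.py .3898,-.1608,.089,8.3
```

```text
time: 21.8
ee_pos: [0.446, -0.1526, 0.1608]
eef_rot: [0.997, 0.072, -0.001, -0.0]
ft_force: [0.4, 1.1, -0.5]
width: 0.0004
grip_force: 0.0
time: 22.42
ee_pos: [0.4099, -0.1578, 0.1029]
eef_rot: [0.997, 0.072, -0.0, -0.0]
ft_force: [0.7, 0.2, 0.9]
width: 0.0009
grip_force: 0.0
22.43 [ 0.4099 -0.1578  0.1029] [0.7 0.2 0.9] 0.0009 0.0
n 1 each dp [-0.1353, 0.0003, 0.093] last rot [-0.0001, 0.0002, -0.0001] deg [-0.0, 0.1, -0.0] mm 25.0
```

```bash
python3 -m pendant '[{"dp":[-0.1,0,0.03],"rotation":[0,0,0],"jaw":0},{"dp":[-0.1,0,0.06],"rotation":[0,0,0],"jaw":0},{"dp":[-0.1,0,0.09],"rotation":[0,0,0],"jaw":0},{"dp":[-0.1,0,0.09],"rotation":[0,0,0],"jaw":0}]'
python3 -m pendant '[{"dp":[0,0,0.01],"rotation":[0,0,0],"jaw":0},{"dp":[0,0,0.015],"rotation":[0,0,0],"jaw":0},{"dp":[0,0,0.015],"rotation":[0,0,0],"jaw":0}]'
```

```text
time: 22.92
ee_pos: [0.3955, -0.1601, 0.0895]
eef_rot: [0.997, 0.072, 0.0, 0.0]
ft_force: [-0.3, -0.3, 0.4]
width: 0.0004
grip_force: 0.0
time: 23.3
ee_pos: [0.3958, -0.1601, 0.089]
eef_rot: [0.997, 0.072, -0.0, 0.0]
ft_force: [-10.9, 3.8, 25.0]
width: 0.0004
grip_force: 13.0
```

```bash
python3 -m pendant '[{"dp":[0,0,0.006],"rotation":[0,0,0],"jaw":0},{"dp":[0,0,0.006],"rotation":[0,0,0],"jaw":0}]'
python3 -m pendant '[{"dp":[0,0,-0.1],"rotation":[0,0,0],"jaw":0},{"dp":[0,0,-0.4],"rotation":[0,0,0],"jaw":0},{"dp":[0,0,-0.8],"rotation":[0,0,0],"jaw":0},{"dp":[0,0,-1],"rotation":[0,0,0],"jaw":0},{"dp":[0,0,-1],"rotation":[0,0,0],"jaw":0}]'
python3 - <<'E'
from bench import camera,r
from h import *
c=camera("side");P=pts(c,np.ones((400,640),bool))
a=np.radians(8.3);e=np.array([np.cos(a),np.sin(a)]);s=(P[:,:2]-[.558,-.136])@e;w=(P[:,:2]-[.558,-.136])@[-e[1],e[0]]
for lo in range(-195,-5,20):
    k=(s>lo/1e3)&(s<(lo+20)/1e3)&(abs(w)<.02)&(P[:,2]<.13);print(lo,np.median(P[k,2]).round(4),k.sum())
cv2.imwrite("pics/z7.png",crop(c,200,100,230,210,2.8))
E
```

```text
time: 23.55
ee_pos: [0.3958, -0.1601, 0.0888]
eef_rot: [0.997, 0.072, -0.0, 0.0]
ft_force: [-15.3, 4.9, 37.4]
width: 0.0003
grip_force: 18.4
time: 24.18
ee_pos: [0.3967, -0.1604, 0.2388]
eef_rot: [0.997, 0.072, 0.002, 0.001]
ft_force: [0.1, -0.5, -0.9]
width: 0.0004
grip_force: 0.0
-195 0.0879 154
-175 0.088 144
-155 0.088 167
-135 0.0881 212
-115 0.0893 211
-95 0.0898 155
-75 0.0901 134
-55 0.09 135
-35 0.0881 134
-15 0.0872 108
```

View pics/z7.png

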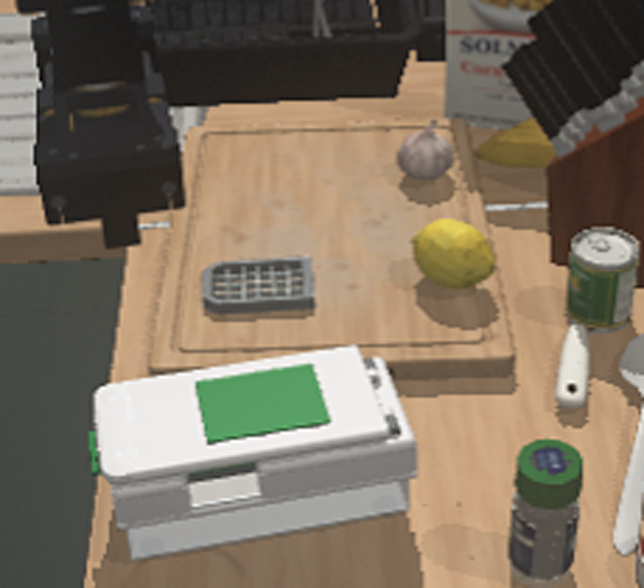

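The lid is level: its face reads 0.088 m along its whole length. The fine insert lies flat on the board and the bystanders haven't moved.

```bash
python3 -c "
from bench import r
print(r.close_job())"
```

```text
the job is handed in; nothing more can be done
None
```

The job is handed in at about 24 s of the 67 s: the coarse insert is seated with its cut corners to the front, the lid is shut to its stop, the fine insert lies flat on the board, and the lemon, garlic and jar were not touched.

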